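# Square up a folding tray in the taping jig and hold it

### The arm

A 6-joint arm with a two-finger parallel gripper is mounted at the origin on a cart in front of the work surface, level with it; the furniture and walls round the work are solid. World frame = base frame: x ahead of the robot, y to its left, z up, the work surface at z = 0. Lengths are in m, angles in degrees, forces in N, time in s.
With the tool pointing down it reaches from about 0.3 to 0.75 m from the base axis. Payload 8.5 kg.
Tool frame: the origin (TCP) lies on the centre line of the jaws, within the pads' length; the fingertips stand 19 mm ahead of it and the grasp point (between the pads) is the TCP (env.tcp_to_tips is the z of the fingertips in the tool frame, in m); z points along the fingers, y is the line along which they close (so a half turn about z gives the same grasp; the last joint's range is limited). The gripper opens to 85 mm and grips with 20 to 120 N. Pads are 22 mm wide; open, the fingers measure 114 mm over their backs; the gripper's body (76 mm by 85 mm) begins 54 mm behind the grasp point. The pads swing forward as they close: fully open they stand 13 mm farther back than shut.
Start: joints at [-78.742, 21.807, 74.336, -0, 83.858, -12.336], TCP at [0.22, -0.504, 0.25] pointing down, gripper open.
Joint ranges: [-178.18, 178.18], [-50.72, 133.34], [12.68, 142.11], [-81.47, 261.47], [9.98, 163.14], [-165.26, 165.26]. Speed limits (degrees/s): [136.94, 136.94, 180, 180, 180, 180].

### API

Orientations are given as a 3x3 rotation matrix whose columns are the frame's x, y, z axes.
In Python, from rig import env gives the robot as it stands.
- The arm moves only by the tool servo_tool, never from a script. Its argument "steps" is a list of rows, each an object of numbers: "tx", "ty", "tz": the shift along the world's x, y, z in cm; "yaw": the turn about the world's z in degrees; "claw": the finger opening in cm, from 0 to 8.54. In form: [{"tx": .., "ty": .., "tz": .., "yaw": .., "claw": ..}, ...]. A call has 1 to 20 rows; each row shifts and turns the commanded pose from where the row before left it; what a row does not reach is not made up. A row lasts 1/10 s, in which the tool goes at most 50 mm and 8.59 degrees, less where a joint would pass 70% of its speed; a pose out of reach is approached as far as the arm can. A call with a gripper value outside its range is refused whole. The fingers move at their own pace and stop on an object; "newtons" is the grip in N (left out, the last holds). Time passes only in rows, so rows that do not move let the fingers close. It gives the time, the measured TCP pose, the force, the opening and the grip force at its end, in the units of the state.
- env.observe(): the state, without advancing time (a new reading comes with each control period).
- env.get_image(name): name is "scene" or "side" or "wrist"; returns (picture, depth): 420x560x3 uint8, red, green, blue; 420x560 float32, m along the optical axis (not along the pixel's ray), 0 where there is no reading.
- env.camera_model(name): a dict with "fovy" (degrees; the focal length in pixels is half the picture's height over the tangent of half this angle, whatever the lens; pixels are square), "cx", "cy" (the principal point, pixels), "dist_coeffs" ([k1, k2, p1, p2, k3] as OpenCV has them; the pictures are not rectified), "T" (4x4, takes a point from camera to world coordinates). Camera axes: x right, y down, z forward; pixel columns grow to the right and rows downward; lengths in m; the calibration is good to about 2 mm. A picture is of the moment at which its call begins: read the wrist's pose just before it. camera_model takes no time and is no camera call; for the wrist camera it gives the pose at the moment of the call.
- env.close_job(): hands the job in; it is judged then, once.
The state is a dict: "time_s": time; "q": joint angles; "qvel": joint speeds; "joint_efforts": joint torques, N m; "position": TCP position; "tool_rot": TCP orientation; "ft_force": force on the tool from outside, world axes, zero at the start; "wrist_torque": the same for the moment, N m; "grip_width": finger opening in m; "gripper_force": force on a finger pad.
Only numpy, scipy, OpenCV 4.12 (cv2) and the standard library are available. Lean on these libraries where they do the work, as an engineer would, in place of code of your own. Each camera call takes 0.05 s, during which the arm holds its last target. There are 200 camera calls.

### The job

Make up the small cardboard tray on the grey base plate: fold all four of its half-open walls upright and bring the tray square into the corner between the slotted aluminium fence and the grey stop block, its far wall flat against the fence and its left wall up to the block. Then lean on it with one diagonal push, down and towards the fence at once (roughly a kilogram's worth each way, without crushing it), so that it is pressed firmly against fence and base plate together, and finish while still holding that push: do not let go, a colleague will tape the corners. Leave the other things where they are.

Things in the scene. Friction and masses are not known exactly. Their poses are not given: they have to be found in the camera images.
- tray: Loose folding tray of 4 mm brown cardboard, about 0.19 kg, slides at 1 to 2 N. Origin: centre of the floor's underside, z up. Floor 90 (tray x) x 120 (tray y) x 4 mm. Walls: far on its +x side (towards the fence), near -x, left +y (towards the stop block), right -y. With the walls upright it is 98 x 128 mm outside, 90 x 120 inside, 42 high.
- wall_far (a joint): Crease of the far wall (panel 38 mm high, 4 mm thick, as long as its side), on the floor's top edge: 0 = flat out, 1.571 = upright just outside the floor (its stop). Starts at 0.95 to 1.2, leaning out; stays where left, turns at 0.012 N m. Sliding the tray against the fence folds it up. To press the tray to the fence from inside, bear on this wall as well as on the floor: friction under the floor alone takes up a push of several N.
- wall_left (a joint): Crease of the left wall (panel 38 mm high, 4 mm thick, as long as its side), on the floor's top edge: 0 = flat out, 1.571 = upright just outside the floor (its stop). Starts at 0.95 to 1.2, leaning out; stays where left, turns at 0.012 N m. Sliding the tray against the stop block folds it up.
- wall_near (a joint): Crease of the near wall (panel 38 mm high, 4 mm thick, as long as its side), on the floor's top edge: 0 = flat out, 1.571 = upright just outside the floor (its stop). Starts at 0.75 to 1.2, leaning out; stays where left, turns at 0.012 N m. Pushing its outside inwards and a little upwards folds it up; pushing on then moves the whole tray.
- wall_right (a joint): Crease of the right wall (panel 38 mm high, 4 mm thick, as long as its side), on the floor's top edge: 0 = flat out, 1.571 = upright just outside the floor (its stop). Starts at 0.75 to 1.2, leaning out; stays where left, turns at 0.012 N m. Pushing its outside inwards and a little upwards folds it up; pushing on then moves the whole tray.
- edge_far (a point): Middle of the free (top) edge of the far wall, 38 mm from its crease.
- edge_left (a point): Middle of the free (top) edge of the left wall, 38 mm from its crease.
- edge_near (a point): Middle of the free (top) edge of the near wall, 38 mm from its crease.
- edge_right (a point): Middle of the free (top) edge of the right wall, 38 mm from its crease.
- fence: Fixed fence: slotted aluminium profile 266 mm long (along its y), 20 mm thick, 40 mm high, brackets behind. Origin: middle of its working face, at the base plate's top; x points into the fence (away from the robot), y along it to the left, z up; the working face is the plane x = 0 and looks to -x.
- stop_block: Fixed grey block standing out from the left part of the fence, 80 mm long (along its x, which is the fence's x), 18 mm thick, 40 mm high; strap and black thumb screw over the fence, 58 mm high. Origin: middle of its working face, at the base plate's top; that face is the plane y = 0, looks to -y (right), square to the fence.
- base_plate: Fixed grey base plate of the jig, 262 x 302 mm, 6 mm thick, lying on the worktop (worktop top at z = 0, plate top at z = 0.006); the fence and the stop block stand on it. Origin: on its top face, below the middle of the fence's working face; axes as the fence. It reaches 200 mm from the fence's face towards the robot.
- tape_kapton: Bystander: roll of amber tape 66 mm across, 19 mm high, lying flat; origin centre of underside.
- tape_white: Bystander: roll of white labels 62 mm across, 15 mm high, lying flat on the base plate near its front left corner; origin centre of underside.
- usb_charger: Bystander: white wall charger 38 x 57 x 27 mm; origin in the middle of its underside.
- marker: Bystander: white and blue marker pen 115 mm long, 16 mm thick; origin centre of underside.

How it is judged (in metres and radians):
At the end, for the whole second after the job is handed in: All walls at 1.40 rad or more; tray flat, at rest, square to the fence (0.035 rad), gaps to fence and block under 3 mm; through the last second the fingers still push: over 5 N between tray and fence and over 6 N between tray and base plate at once (value of joint each of wall_far, wall_left, wall_near, wall_right above 1.4 rad and contact force between tray and fence above 5 N and contact force between tray and base_plate above 6 N and contact force between the fingers and tray above 4 N and angle between the x axis of tray and the x axis of fence, either way round below 0.035 rad and angle between tray's own z axis and vertical below 0.05 rad and x of tray in the frame of fence above -0.052 m and y of tray in the frame of stop_block between -0.067 and -0.055 m and height (world z) of tray below 0.01 m and linear speed of tray below 0.02 m/s); the arm keeps its last pose, push and grip.
It fails at once if a bystander (tape rolls, charger, marker) is moved more than 20 mm (distance of any of tape_kapton, tape_white, usb_charger, marker from where it was at the start of the episode above 0.02 m).
It fails at once if the tray is crushed (fingers push on it with more than 60 N) (contact force between the fingers and tray above 60 N).
It also fails if it takes over 67 s, if anything falls off the work surface, if the arm or the gripper's body presses on something with over 40 N, if the wrist force passes 120 N, or if a joint passes its speed limit or range.

## Working session

There is one attempt and no reset: what is moved stays moved. The work goes in short steps, Python scripts to look and compute and a tool call to move; the robot and the scene stay as the last step left them, time stands still between calls to the robot, and variables do not carry over. Pictures are saved under pics/ and viewed, at most 10 in all, crops included, and the job is handed in when it is done.

Besides the shell and the picture viewer there is one more tool, called after "Request:" as name(argument=value, ...), one argument or row to a line, values as JSON. servo_tool: Moves the arm, as the interface text tells. Its arguments: {"type":"object","properties":{"steps":{"type":"array"},"newtons":{"type":"number"}},"required":["steps"]}

```bash
ls; mkdir -p pics; cat > h.py <<'E'
import numpy as np, cv2
from rig import env
def K(m):
    f=210/np.tan(np.radians(m["fovy"]/2)); return np.array([[f,0,m["cx"]],[0,f,m["cy"]],[0,0,1]])
def ray(m,px):
    u=cv2.undistortPoints(np.array(px,float).reshape(-1,1,2),K(m),np.array(m["dist_coeffs"],float)).reshape(-1,2)
    return np.c_[u,np.ones(len(u))]
def onplane(m,px,z):
    T=np.array(m["T"]); d=ray(m,px)@T[:3,:3].T; o=T[:3,3]
    return o+d*((z-o[2])/d[:,2])[:,None]
def bydepth(m,px,D):
    T=np.array(m["T"]); d=ray(m,px); 
    z=np.array([D[int(v),int(u)] for u,v in px])
    return (d*z[:,None])@T[:3,:3].T+T[:3,3]
def cloud(m,D):
    v,u=np.mgrid[0:420,0:560]; px=np.c_[u.ravel(),v.ravel()]
    return bydepth(m,px,D).reshape(420,560,3)
E
python3 - <<'E'
from h import *
ims=[]
for n in("scene","side"):
    p,d=env.get_image(n); m=env.camera_model(n)
    np.savez(f"pics/{n}.npz",p=p,d=d,T=m["T"]); cv2.imwrite(f"pics/{n}.png",p[:,:,::-1]); print(n,m, (d>0).mean())
o=env.observe();print(o["time_s"],o["tool_rot"],o["ft_force"])
E
```

```text
pics
scene {'fovy': 51.55944677216618, 'cx': 285.55624495387724, 'cy': 203.6773308929061, 'dist_coeffs': array([-0.08842821,  0.        ,  0.        ,  0.        ,  0.        ]), 'T': array([[ 0.51087725, -0.66874747,  0.5401678 , -0.03984784],
       [-0.85946597, -0.41046819,  0.3046869 ,  0.06629237],
       [ 0.01796311, -0.61991345, -0.78446456,  0.79885624],
       [ 0.        ,  0.        ,  0.        ,  1.        ]])} 0.9958333333333333
side {'fovy': 46.53220799371955, 'cx': 277.9623520980984, 'cy': 204.29750513157438, 'dist_coeffs': array([-0.0901359,  0.       ,  0.       ,  0.       ,  0.       ]), 'T': array([[-0.92757249, -0.14766627,  0.34322581,  0.14301317],
       [-0.3736402 ,  0.36286342, -0.85365282,  1.18452313],
       [ 0.00151164, -0.92006783, -0.39175618,  0.42373172],
       [ 0.        ,  0.        ,  0.        ,  1.        ]])} 0.9957865646258504
0.1 [[ 9.16410401e-01  4.00239827e-01 -2.39631208e-04]
 [ 4.00239786e-01 -9.16409532e-01  1.29769107e-03]
 [ 2.99787327e-04 -1.28512754e-03 -9.99999129e-01]] [0.95082706 0.17620332 0.01087882]
```

View pics/scene.png

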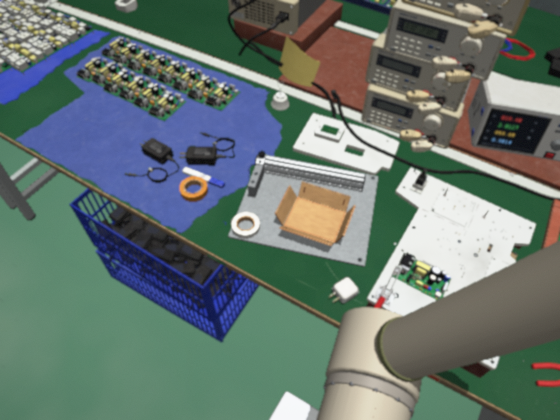

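View pics/side.png

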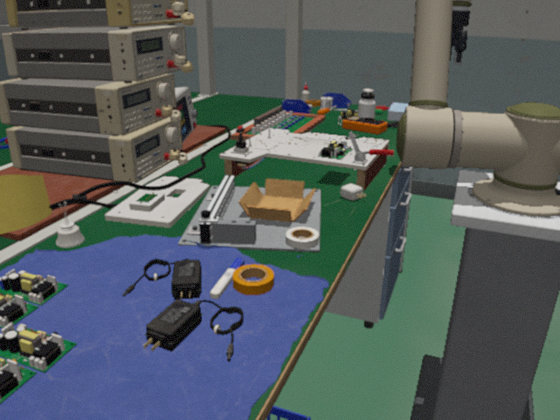

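Scene: fence runs (262,160)-(368,188), with the stop block at (255,178). The tray is at about (317,215), white roll (245,223), charger (345,290). The side view agrees. Next I'll measure the fence, block and tray from the depth clouds.

```bash
cat > m1.py <<'E'
from h import *
for n in("scene","side"):
    z=np.load(f"pics/{n}.npz"); p,d=z["p"],z["d"]; m=env.camera_model(n)
    C=cloud(m,d); hsv=cv2.cvtColor(p,cv2.COLOR_RGB2HSV)
    print(n)
    roi=np.zeros((420,560),bool)
    if n=="scene": roi[140:262,225:385]=1
    else: roi[170:250,180:330]=1
    # fence/block tops: grey, z 0.040-0.052
    g=roi&(abs(C[...,2]-.046)<.004)&(hsv[...,1]<60)
    pts=C[g][:,:2]; print("top pts",len(pts)); 
    if len(pts)>10:
        r=cv2.minAreaRect(pts.astype(np.float32)); print(r)
    plate=roi&(abs(C[...,2]-.006)<.004)&(hsv[...,1]<60); print("plate z",np.median(C[plate][:,2]))
    P=C[plate][:,:2].astype(np.float32); r=cv2.minAreaRect(P); print("plate",r, cv2.boxPoints(r).round(3).tolist())
    br=roi&(hsv[...,0]>5)&(hsv[...,0]<25)&(hsv[...,1]>70)&(hsv[...,2]>60)
    B=C[br]; print("brown",br.sum(),B.min(0).round(3),B.max(0).round(3))
    np.save(f"pics/{n}_brown.npy",B); np.save(f"pics/{n}_top.npy",pts)
    f=B[abs(B[:,2]-.010)<.003]; print("floor",len(f),cv2.minAreaRect(f[:,:2].astype(np.float32)))
    h=B[B[:,2]>.035]; print("high",len(h))
o=np.load("pics/scene_top.npy"); 
import collections
E
python3 m1.py
python3 - <<'E'
import sys; sys.path.insert(0,'.')
import cv2,numpy as np
p=cv2.imread('pics/scene.png')[140:265,225:385]; q=cv2.imread('pics/side.png')[165:255,175:335]
cv2.imwrite('pics/crop1.png',np.vstack([cv2.resize(p,(480,375),interpolation=3),cv2.resize(q,(480,270)[:2][::1],interpolation=3)])[:600] if 0 else np.hstack([cv2.resize(p,(400,312)),cv2.resize(q,(400,312))]))
E
```

```text
scene
top pts 926
((0.5362902879714966, 0.34621065855026245), (0.1655256152153015, 0.26499634981155396), 17.007461547851562)
plate z 0.006360987876886548
plate ((0.5938687324523926, 0.3464871644973755), (0.39990687370300293, 0.31570976972579956), 15.243121147155762) [[0.35899999737739563, 0.44600000977516174], [0.44200000166893005, 0.1420000046491623], [0.828000009059906, 0.24699999392032623], [0.7450000047683716, 0.5509999990463257]]
brown 3404 [-0.04   0.066 -0.   ] [0.577 0.436 0.799]
floor 1756 ((0.488765150308609, 0.3394823968410492), (0.11029594391584396, 0.219185933470726), 13.016413688659668)
high 518
side
top pts 593
((0.5651888847351074, 0.3550640344619751), (0.10137403756380081, 0.26891735196113586), 16.61762809753418)
plate z 0.0045410017461831875
plate ((0.5812484622001648, 0.30222463607788086), (0.33364301919937134, 0.39313215017318726), 17.5280818939209) [[0.3630000054836273, 0.4390000104904175], [0.48100000619888306, 0.06499999761581421], [0.800000011920929, 0.16500000655651093], [0.6809999942779541, 0.5400000214576721]]
brown 2451 [ 0.143  0.103 -0.002] [0.704 1.185 0.424]
floor 742 ((0.5297694206237793, 0.26201537251472473), (0.13866685330867767, 0.38758647441864014), 36.942054748535156)
high 419
```

View pics/crop1.png

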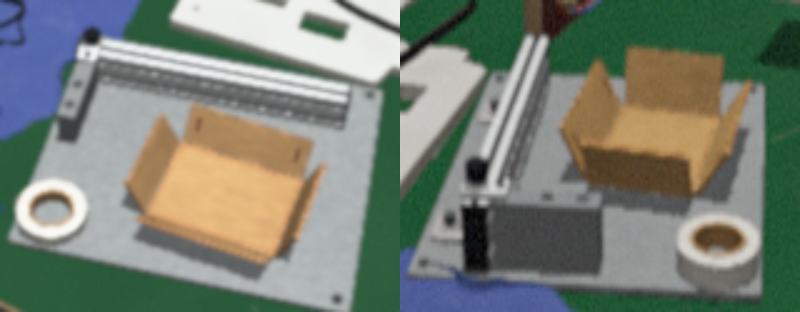

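```bash
cat > m2.py <<'E'
from h import *
def rot(a): return np.array([[np.cos(a),np.sin(a)],[-np.sin(a),np.cos(a)]])
for n in("scene","side"):
    t=np.load(f"pics/{n}_top.npy")
    # rough frame
    q=t@rot(np.radians(16.6)).T
    hx,e=np.histogram(q[:,0],bins=np.arange(.4,.8,.005)); print(n,[(round(a,3),int(b)) for a,b in zip(e,hx) if b>3])
    x0=e[hx.argmax()]
    f=q[(abs(q[:,0]-x0-.0025)<.013)]; 
    c=np.polyfit(f[:,1],f[:,0],1); print("fence slope deg",np.degrees(np.arctan(-c[0])),"y range",np.percentile(f[:,1],[1,99]),"x pct",np.percentile(f[:,0],[2,98]))
    b=q[(q[:,0]<x0-.022)&(q[:,0]>x0-.11)]; print("block",len(b), np.percentile(b,[3,50,97],axis=0).round(4).tolist())
    B=np.load(f"pics/{n}_brown.npy"); B=B[(B[:,2]<.06)&(B[:,2]>.003)]
    xy=B[:,:2]@rot(np.radians(16.6)).T
    k=(xy[:,0]>x0-.24)&(xy[:,0]<x0)&(xy[:,1]<q[:,1].max()-.03)
    B,xy=B[k],xy[k]
    fl=abs(B[:,2]-.0105)<.003
    print("floor",fl.sum(),cv2.minAreaRect(xy[fl].astype(np.float32)))
    for nm,s in(("far",lambda p:p[:,0]),):
        pass
    hi=B[:,2]>.033; 
    P=xy[hi]; Z=B[hi,2]
    _,lab,cen=cv2.kmeans(P.astype(np.float32),4,None,(3,50,1e-5),5,cv2.KMEANS_PP_CENTERS)
    for i in range(4):
        s=lab[:,0]==i; print("wall",s.sum(),P[s].mean(0).round(4),"zmax",np.percentile(Z[s],95).round(4),cv2.minAreaRect(P[s].astype(np.float32)))
E
python3 m2.py
```

```text
scene [(np.float64(0.59), 17), (np.float64(0.595), 17), (np.float64(0.6), 15), (np.float64(0.605), 13), (np.float64(0.61), 12), (np.float64(0.615), 17), (np.float64(0.62), 16), (np.float64(0.625), 15), (np.float64(0.63), 14), (np.float64(0.635), 16), (np.float64(0.64), 8), (np.float64(0.645), 14), (np.float64(0.65), 10), (np.float64(0.655), 16), (np.float64(0.66), 8), (np.float64(0.67), 162), (np.float64(0.675), 160), (np.float64(0.68), 72), (np.float64(0.685), 209), (np.float64(0.69), 105)]
fence slope deg 0.2507792674094251 y range [0.04864844 0.30372404] x pct [0.67475434 0.69393438]
block 207 [[0.5912, 0.1286], [0.6234, 0.2953], [0.6591, 0.3049]]
floor 1768 ((0.5648496747016907, 0.17721854150295258), (0.2021915763616562, 0.11029598116874695), 86.41641998291016)
wall 145 [0.5723 0.2149] zmax 0.0445 ((0.5740075707435608, 0.21438924968242645), (0.00898089911788702, 0.08767829835414886), 83.4587173461914)
wall 103 [0.5513 0.0669] zmax 0.0463 ((0.5539558529853821, 0.0669788271188736), (0.008052170276641846, 0.08578959852457047), 82.7365493774414)
wall 218 [0.6275 0.1303] zmax 0.0417 (
[... 920 characters left out ...]
6509, 0.306]]
floor 711 ((0.5641216039657593, 0.17306046187877655), (0.12148731201887131, 0.21468040347099304), 6.68578577041626)
wall 197 [0.5556 0.0669] zmax 0.0433 ((0.5438146591186523, 0.06868923455476761), (0.012713422067463398, 0.11232421547174454), 81.23767852783203)
wall 175 [0.5763 0.2169] zmax 0.0417 ((0.5768681764602661, 0.2171812355518341), (0.008374607190489769, 0.08756391704082489), 82.05712890625)
wall 62 [0.4983 0.1552] zmax 0.0375 ((0.4980907440185547, 0.1493089348077774), (0.1141241267323494, 0.0063179354183375835), 82.56455993652344)
wall 97 [0.6309 0.1342] zmax 0.0399 ((0.6300309300422668, 0.1299694925546646), (0.1181933581829071, 0.007382799405604601), 82.59075164794922)
```

```bash
python3 - <<'E'
from h import *
print(env.tcp_to_tips, env.observe()["grip_width"])
m=env.camera_model("scene")
P=onplane(m,[(245,223),(345,290),(317,215)],.015); print(P.round(3))
a=np.radians(16.9);R=np.array([[np.cos(a),np.sin(a)],[-np.sin(a),np.cos(a)]])
print((P[:,:2]@R.T).round(3))
a=np.radians(16.9);f=lambda X,Y:(X*np.cos(a)-Y*np.sin(a),X*np.sin(a)+Y*np.cos(a))
print(f(.468,.143),f(1,0),f(0,1))
E
```

```text
0.019 0.08536992602074532
[[0.406 0.42  0.015]
 [0.373 0.157 0.015]
 [0.509 0.294 0.015]]
[[0.51  0.283]
 [0.402 0.042]
 [0.572 0.133]]
(np.float64(0.4062183436544102), np.float64(0.27287296912422)) (np.float64(0.9568135840576074), np.float64(0.29070219359825245)) (np.float64(-0.29070219359825245), np.float64(0.9568135840576074))
```

Request:
servo_tool(
  steps=[
    {"tx":1,"ty":4,"claw":6,"yaw":-0.35},
    {"tx":1,"ty":4,"yaw":-0.35},
    {"tx":1,"ty":4,"yaw":-0.35},
    {"tx":1,"ty":4,"yaw":-0.35},
    {"tx":1,"ty":4,"yaw":-0.35},
    {"tx":1,"ty":4,"yaw":-0.35},
    {"tx":1,"ty":4,"yaw":-0.35},
    {"tx":1,"ty":4,"yaw":-0.35},
    {"tx":1,"ty":4,"yaw":-0.35},
    {"tx":1,"ty":4,"yaw":-0.35},
    {"tx":1,"ty":4,"yaw":-0.35},
    {"tx":1,"ty":4,"yaw":-0.35},
    {"tx":1,"ty":4,"yaw":-0.35},
    {"tx":1,"ty":4,"yaw":-0.35},
    {"tx":1,"ty":4,"yaw":-0.35},
    {"tx":1,"ty":4,"yaw":-0.35},
    {"tx":1,"ty":4,"yaw":-0.35},
    {"tx":1,"ty":4,"yaw":-0.35},
    {"tx":0.6,"ty":4,"yaw":-0.35},
    {"tx":0,"ty":1.7,"yaw":-0.35},
  ],
)

```text
invalid input at $.steps[0]: expected keys tx, ty, tz, yaw, claw
```

Request:
servo_tool(
  steps=[
    {"tx":1,"ty":4,"tz":0,"yaw":-0.35,"claw":6},
    {"tx":1,"ty":4,"tz":0,"yaw":-0.35,"claw":6},
    {"tx":1,"ty":4,"tz":0,"yaw":-0.35,"claw":6},
    {"tx":1,"ty":4,"tz":0,"yaw":-0.35,"claw":6},
    {"tx":1,"ty":4,"tz":0,"yaw":-0.35,"claw":6},
    {"tx":1,"ty":4,"tz":0,"yaw":-0.35,"claw":6},
    {"tx":1,"ty":4,"tz":0,"yaw":-0.35,"claw":6},
    {"tx":1,"ty":4,"tz":0,"yaw":-0.35,"claw":6},
    {"tx":1,"ty":4,"tz":0,"yaw":-0.35,"claw":6},
    {"tx":1,"ty":4,"tz":0,"yaw":-0.35,"claw":6},
    {"tx":1,"ty":4,"tz":0,"yaw":-0.35,"claw":6},
    {"tx":1,"ty":4,"tz":0,"yaw":-0.35,"claw":6},
    {"tx":1,"ty":4,"tz":0,"yaw":-0.35,"claw":6},
    {"tx":1,"ty":4,"tz":0,"yaw":-0.35,"claw":6},
    {"tx":1,"ty":4,"tz":0,"yaw":-0.35,"claw":6},
    {"tx":1,"ty":4,"tz":0,"yaw":-0.35,"claw":6},
    {"tx":1,"ty":4,"tz":0,"yaw":-0.35,"claw":6},
    {"tx":1,"ty":4,"tz":0,"yaw":-0.35,"claw":6},
    {"tx":0.6,"ty":4,"tz":0,"yaw":-0.35,"claw":6},
    {"tx":0,"ty":1.7,"tz":0,"yaw":-0.35,"claw":6},
  ],
)

```text
time_s: 2.1
position: [0.4061, 0.2757, 0.2497]
tool_rot: [[0.958, 0.288, -0.001], [0.288, -0.958, 0.0], [-0.001, -0.0, -1.0]]
ft_force: [-0.0, -0.6, 0.2]
grip_width: 0.0604
gripper_force: 0.0
```

```bash
python3 - <<'E'
from h import *
m=env.camera_model("wrist"); p,d=env.get_image("wrist"); cv2.imwrite("pics/w1.png",p[:,:,::-1]); print(m["T"].round(3),m["fovy"])
C=cloud(m,d); np.save("pics/w1.npy",C)
a=np.radians(16.9);R=np.array([[np.cos(a),np.sin(a)],[-np.sin(a),np.cos(a)]])
q=C[...,:2]@R.T; print(q.reshape(-1,2)[d.ravel()>0].min(0),q.reshape(-1,2)[d.ravel()>0].max(0))
hsv=cv2.cvtColor(p,cv2.COLOR_RGB2HSV)
k=(abs(C[...,2]-.046)<.004)&(d>0)&(hsv[...,1]<60)&(q[...,0]>.55)
t=q[k]; h,e=np.histogram(t[:,0],bins=np.arange(.55,.72,.004)); print([(round(float(a),3),int(b)) for a,b in zip(e,h)])
f=t[t[:,0]>.664]; c=np.polyfit(f[:,1],f[:,0],1); print("dyaw",-np.degrees(np.arctan(c[0])),np.percentile(f[:,0],[1,99]))
b=t[t[:,0]<.655]; print("block y",np.percentile(b[:,1],[1,50,99]) if len(b) else None)
E
```

```text
[[ 0.289 -0.909 -0.301  0.485]
 [-0.957 -0.274 -0.09   0.3  ]
 [-0.001  0.314 -0.949  0.373]
 [ 0.     0.     0.     1.   ]] 71.26199391670424
[-1.04854556 -1.40304489] [0.6759059 1.7220508]
[(0.55, 1), (0.554, 1), (0.558, 0), (0.562, 1), (0.566, 0), (0.57, 0), (0.574, 0), (0.578, 0), (0.582, 0), (0.586, 0), (0.59, 20), (0.594, 76), (0.598, 71), (0.602, 75), (0.606, 81), (0.61, 73), (0.614, 73), (0.618, 86), (0.622, 78), (0.626, 85), (0.63, 78), (0.634, 86), (0.638, 78), (0.642, 89), (0.646, 81), (0.65, 90), (0.654, 89), (0.658, 7), (0.662, 0), (0.666, 0), (0.67, 0), (0.674, 0), (0.678, 0), (0.682, 0), (0.686, 0), (0.69, 0), (0.694, 0), (0.698, 0), (0.702, 0), (0.706, 0), (0.71, 0), (0.714, 0)]Traceback (most recent call last):
  File "<stdin>", line 9, in <module>
    raise TypeError("expected non-empty vector for x")
TypeError: expected non-empty vector for x
```

View pics/w1.png

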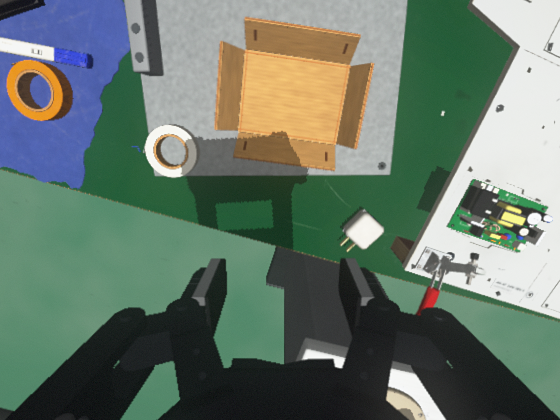

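The wrist view shows the tray at (293,95) between the block (142,35) and the charger (362,230), with the white roll at (172,152). Nothing is in the way behind the near wall.

```bash
python3 - <<'E'
from h import *
C=np.load("pics/w1.npy"); p=cv2.imread("pics/w1.png"); hsv=cv2.cvtColor(p,cv2.COLOR_BGR2HSV)
a=np.radians(16.9);R=np.array([[np.cos(a),np.sin(a)],[-np.sin(a),np.cos(a)]]);q=C[...,:2]@R.T
k=(abs(C[...,2]-.046)<.004)&(hsv[...,1]<60)&(q[...,0]>.585)&(q[...,1]>.2)
r=cv2.minAreaRect(q[k].astype(np.float32)); print(r,np.percentile(q[k][:,1],[2,98]))
roi=np.zeros(k.shape,bool); roi[10:172,208:380]=1
b=roi&(hsv[...,0]>5)&(hsv[...,0]<25)&(hsv[...,1]>90)&(C[...,2]>.03)&(C[...,2]<.06)
P=q[b];Z=C[...,2][b]
_,lab,cen=cv2.kmeans(P.astype(np.float32),4,None,(3,50,1e-5),5,cv2.KMEANS_PP_CENTERS)
for i in range(4):
    s=lab[:,0]==i; print(s.sum(),cv2.minAreaRect(P[s].astype(np.float32)),Z[s].max())
E
```

```text
((0.6256892681121826, 0.2914102077484131), (0.06568130105733871, 0.018633363768458366), 0.16351152956485748) [0.28275298 0.29985423]
958 ((0.5661174654960632, 0.06227829307317734), (0.017533443868160248, 0.10388469696044922), 88.46995544433594) 0.04683399006115446
988 ((0.5776578187942505, 0.20967771112918854), (0.011633530259132385, 0.08745063096284866), 82.07195281982422) 0.0450793380624952
1575 ((0.6299022436141968, 0.12612183392047882), (0.11725210398435593, 0.012696812860667706), 82.3490219116211) 0.044006576003244036
891 ((0.5010043382644653, 0.1441502422094345), (0.11726782470941544, 0.010563291609287262), 82.22212219238281) 0.039491839757491654
```

Request:
servo_tool(
  steps=[
    {"tx":0,"ty":0,"tz":-4,"yaw":0.3,"claw":6},
    {"tx":0,"ty":0,"tz":-4,"yaw":0,"claw":6},
    {"tx":0,"ty":0,"tz":-4,"yaw":0,"claw":6},
    {"tx":0,"ty":0,"tz":-4,"yaw":0,"claw":6},
    {"tx":0,"ty":0,"tz":-3,"yaw":0,"claw":6},
    {"tx":0,"ty":0,"tz":-1.5,"yaw":0,"claw":6},
    {"tx":0,"ty":0,"tz":-1,"yaw":0,"claw":6},
    {"tx":0,"ty":0,"tz":0,"yaw":0,"claw":6},
  ],
)

```text
time_s: 2.95
position: [0.4058, 0.2726, 0.0345]
tool_rot: [[0.957, 0.29, -0.002], [0.29, -0.957, -0.001], [-0.002, 0.0, -1.0]]
ft_force: [-0.5, -0.2, -1.1]
grip_width: 0.0601
gripper_force: 0.0
```

Request:
servo_tool(
  steps=[
    {"tx":0.48,"ty":0.145,"tz":0,"yaw":0,"claw":6},
    {"tx":0.48,"ty":0.145,"tz":0,"yaw":0,"claw":6},
    {"tx":0.48,"ty":0.145,"tz":0,"yaw":0,"claw":6},
    {"tx":0.48,"ty":0.145,"tz":0,"yaw":0,"claw":6},
    {"tx":0.48,"ty":0.145,"tz":0,"yaw":0,"claw":6},
    {"tx":0.48,"ty":0.145,"tz":0,"yaw":0,"claw":6},
    {"tx":0.48,"ty":0.145,"tz":0,"yaw":0,"claw":6},
    {"tx":0.48,"ty":0.145,"tz":0,"yaw":0,"claw":6},
    {"tx":0.48,"ty":0.145,"tz":0,"yaw":0,"claw":6},
    {"tx":0.48,"ty":0.145,"tz":0,"yaw":0,"claw":6},
    {"tx":0.48,"ty":0.145,"tz":0,"yaw":0,"claw":6},
    {"tx":0.48,"ty":0.145,"tz":0,"yaw":0,"claw":6},
    {"tx":0.48,"ty":0.145,"tz":0,"yaw":0,"claw":6},
    {"tx":0.48,"ty":0.145,"tz":0,"yaw":0,"claw":6},
    {"tx":0.48,"ty":0.145,"tz":0,"yaw":0,"claw":6},
    {"tx":0.48,"ty":0.145,"tz":0,"yaw":0,"claw":6},
  ],
)

```text
time_s: 4.55
position: [0.4831, 0.2963, 0.0353]
tool_rot: [[0.957, 0.291, -0.001], [0.291, -0.957, -0.0], [-0.001, 0.0, -1.0]]
ft_force: [-2.1, -1.1, 1.5]
grip_width: 0.0601
gripper_force: 1.2
```

Request:
servo_tool(
  steps=[
    {"tx":0.29,"ty":0.087,"tz":0,"yaw":0,"claw":6},
    {"tx":0.29,"ty":0.087,"tz":0,"yaw":0,"claw":6},
    {"tx":0.29,"ty":0.087,"tz":0,"yaw":0,"claw":6},
    {"tx":0.19,"ty":0.058,"tz":0,"yaw":0,"claw":6},
    {"tx":0,"ty":0,"tz":0,"yaw":0,"claw":6},
  ],
)

```text
time_s: 5.05
position: [0.494, 0.2995, 0.0353]
tool_rot: [[0.957, 0.291, 0.001], [0.291, -0.957, 0.0], [0.001, -0.0, -1.0]]
ft_force: [-0.9, -0.6, -0.6]
grip_width: 0.06
gripper_force: 0.0
```

```bash
cat > w.py <<'E'
from h import *
import sys
p,d=env.get_image("scene"); q,e=env.get_image("side")
cv2.imwrite(f"pics/{sys.argv[1]}.png",np.hstack([cv2.resize(p[140:265,225:385],(400,312)),cv2.resize(q[165:255,175:335],(400,312))])[:,:,::-1])
E
python3 w.py c2
```

```text
(no output)
```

View pics/c2.png

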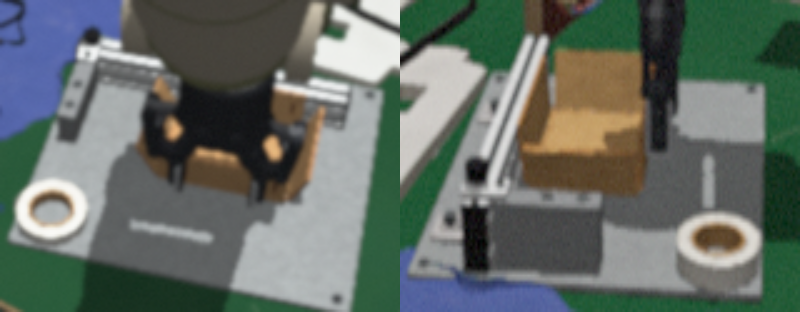

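The near wall is up and squared by the fingers. The far wall is nearly at the fence but not yet pressed. I'll continue gently until the force rises.

Request:
servo_tool(
  steps=[
    {"tx":0.19,"ty":0.058,"tz":0,"yaw":0,"claw":6},
    {"tx":0.19,"ty":0.058,"tz":0,"yaw":0,"claw":6},
    {"tx":0,"ty":0,"tz":0,"yaw":0,"claw":6},
  ],
)

```text
time_s: 5.45
position: [0.4976, 0.3006, 0.0354]
tool_rot: [[0.957, 0.291, 0.0], [0.291, -0.957, 0.0], [0.0, -0.0, -1.0]]
ft_force: [0.0, -0.6, 0.1]
grip_width: 0.0599
gripper_force: 0.2
```

Request:
servo_tool(
  steps=[
    {"tx":0.19,"ty":0.058,"tz":0,"yaw":0,"claw":6},
    {"tx":0.19,"ty":0.058,"tz":0,"yaw":0,"claw":6},
    {"tx":0,"ty":0,"tz":0,"yaw":0,"claw":6},
  ],
)

```text
time_s: 5.75
position: [0.4995, 0.3013, 0.0351]
tool_rot: [[0.957, 0.291, -0.004], [0.291, -0.957, -0.002], [-0.005, 0.0, -1.0]]
ft_force: [-8.3, -2.4, 5.8]
grip_width: 0.06
gripper_force: 4.5
```

Request:
servo_tool(
  steps=[
    {"tx":0.19,"ty":0.058,"tz":0,"yaw":0,"claw":6},
    {"tx":0,"ty":0,"tz":0,"yaw":0,"claw":6},
  ],
)

```text
time_s: 5.95
position: [0.4997, 0.3013, 0.0351]
tool_rot: [[0.957, 0.291, -0.008], [0.291, -0.957, -0.003], [-0.009, 0.001, -1.0]]
ft_force: [-16.4, -5.9, 11.6]
grip_width: 0.0599
gripper_force: 8.6
```

Request:
servo_tool(
  steps=[
    {"tx":-1,"ty":-0.3,"tz":0,"yaw":0,"claw":6},
    {"tx":-1.1,"ty":-0.34,"tz":0,"yaw":0,"claw":6},
    {"tx":0,"ty":0,"tz":4,"yaw":0,"claw":0},
    {"tx":0,"ty":0,"tz":4,"yaw":0,"claw":0},
    {"tx":2.2,"ty":-1.9,"tz":0,"yaw":0,"claw":0},
    {"tx":2.2,"ty":-1.9,"tz":0,"yaw":0,"claw":0},
    {"tx":2.2,"ty":-1.9,"tz":0,"yaw":0,"claw":0},
    {"tx":2.4,"ty":-1.9,"tz":0,"yaw":0,"claw":0},
    {"tx":2.2,"ty":-1.9,"tz":0,"yaw":0,"claw":0},
    {"tx":0,"ty":0,"tz":0,"yaw":0,"claw":0},
  ],
)

```text
time_s: 6.95
position: [0.5967, 0.1985, 0.1151]
tool_rot: [[0.958, 0.287, 0.002], [0.287, -0.958, -0.0], [0.002, 0.001, -1.0]]
ft_force: [0.2, 0.7, -0.2]
grip_width: -0.0001
gripper_force: 0.0
```

```bash
python3 w.py c3; python3 - <<'E'
from h import *
m=env.camera_model("scene"); p,d=env.get_image("scene"); C=cloud(m,d); hsv=cv2.cvtColor(p,cv2.COLOR_RGB2HSV)
a=np.radians(17);R=np.array([[np.cos(a),np.sin(a)],[-np.sin(a),np.cos(a)]]);q=C[...,:2]@R.T
b=(hsv[...,0]>5)&(hsv[...,0]<25)&(hsv[...,1]>70)&(C[...,2]>.033)&(C[...,2]<.06)&(q[...,0]>.54)&(q[...,0]<.69)&(q[...,1]<.26)&(q[...,1]>0)
print(b.sum(),np.percentile(q[b],[1,10,50,90,99],axis=0).round(3).tolist())
o=env.observe(); print(o["position"],o["grip_width"],o["ft_force"], R@o["position"][:2])
E
```

```text
758 [[0.575, 0.065], [0.576, 0.07], [0.605, 0.142], [0.671, 0.217], [0.673, 0.222]]
[0.59361311 0.20126154 0.11515298] 0.0003293986215851163 [-0.09682604 -0.0521688   0.14904717] [0.62651822 0.01891169]
```

View pics/c3.png

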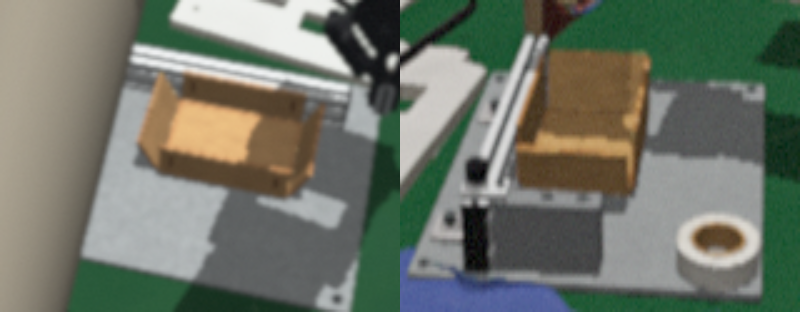

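The tray sits square against the fence with its near wall up. Next I'll push the right wall towards the block.

Request:
servo_tool(
  steps=[
    {"tx":0,"ty":0,"tz":-4,"yaw":0.2,"claw":0},
    {"tx":0,"ty":0,"tz":-2.5,"yaw":0,"claw":0},
    {"tx":0,"ty":0,"tz":-1.5,"yaw":0,"claw":0},
    {"tx":0,"ty":0,"tz":0,"yaw":0,"claw":0},
    {"tx":-0.29,"ty":0.96,"tz":0,"yaw":0,"claw":0},
    {"tx":-0.29,"ty":0.96,"tz":0,"yaw":0,"claw":0},
    {"tx":-0.146,"ty":0.478,"tz":0,"yaw":0,"claw":0},
    {"tx":-0.146,"ty":0.478,"tz":0,"yaw":0,"claw":0},
    {"tx":-0.146,"ty":0.478,"tz":0,"yaw":0,"claw":0},
    {"tx":-0.146,"ty":0.478,"tz":0,"yaw":0,"claw":0},
    {"tx":-0.146,"ty":0.478,"tz":0,"yaw":0,"claw":0},
    {"tx":-0.146,"ty":0.478,"tz":0,"yaw":0,"claw":0},
    {"tx":-0.146,"ty":0.478,"tz":0,"yaw":0,"claw":0},
    {"tx":-0.146,"ty":0.478,"tz":0,"yaw":0,"claw":0},
    {"tx":-0.146,"ty":0.478,"tz":0,"yaw":0,"claw":0},
    {"tx":-0.146,"ty":0.478,"tz":0,"yaw":0,"claw":0},
    {"tx":-0.146,"ty":0.478,"tz":0,"yaw":0,"claw":0},
    {"tx":-0.146,"ty":0.478,"tz":0,"yaw":0,"claw":0},
    {"tx":-0.146,"ty":0.478,"tz":0,"yaw":0,"claw":0},
    {"tx":-0.146,"ty":0.478,"tz":0,"yaw":0,"claw":0},
  ],
)

```text
time_s: 9.1
position: [0.5677, 0.2874, 0.0353]
tool_rot: [[0.956, 0.294, -0.0], [0.294, -0.956, -0.0], [-0.0, 0.0, -1.0]]
ft_force: [1.1, -1.6, 1.6]
grip_width: -0.0003
gripper_force: 0.7
```

Request:
servo_tool(
  steps=[
    {"tx":-0.146,"ty":0.478,"tz":0,"yaw":0,"claw":0},
    {"tx":-0.146,"ty":0.478,"tz":0,"yaw":0,"claw":0},
    {"tx":-0.1,"ty":0.33,"tz":0,"yaw":0,"claw":0},
    {"tx":0,"ty":0,"tz":0,"yaw":0,"claw":0},
  ],
)

```text
time_s: 9.5
position: [0.5636, 0.3004, 0.0353]
tool_rot: [[0.956, 0.294, -0.0], [0.294, -0.956, 0.0], [-0.0, -0.0, -1.0]]
ft_force: [0.1, -0.5, 0.4]
grip_width: -0.0001
gripper_force: 0.0
```

Request:
servo_tool(
  steps=[
    {"tx":-0.1,"ty":0.33,"tz":0,"yaw":0,"claw":0},
    {"tx":-0.1,"ty":0.33,"tz":0,"yaw":0,"claw":0},
    {"tx":-0.1,"ty":0.33,"tz":0,"yaw":0,"claw":0},
    {"tx":-0.06,"ty":0.19,"tz":0,"yaw":0,"claw":0},
    {"tx":0,"ty":0,"tz":0,"yaw":0,"claw":0},
  ],
)

```text
time_s: 10.0
position: [0.5601, 0.3121, 0.0352]
tool_rot: [[0.956, 0.294, -0.0], [0.294, -0.956, 0.0], [-0.0, -0.0, -1.0]]
ft_force: [0.7, 0.2, -0.5]
grip_width: 0.0
gripper_force: 0.0
```

Request:
servo_tool(
  steps=[
    {"tx":-0.06,"ty":0.19,"tz":0,"yaw":0,"claw":0},
    {"tx":-0.06,"ty":0.19,"tz":0,"yaw":0,"claw":0},
    {"tx":0,"ty":0,"tz":0,"yaw":0,"claw":0},
  ],
)

```text
time_s: 10.3
position: [0.559, 0.3157, 0.0353]
tool_rot: [[0.956, 0.294, -0.0], [0.294, -0.956, 0.0], [-0.0, -0.0, -1.0]]
ft_force: [-0.4, -0.5, 0.3]
grip_width: -0.0002
gripper_force: 0.0
```

Request:
servo_tool(
  steps=[
    {"tx":-0.06,"ty":0.19,"tz":0,"yaw":0,"claw":0},
    {"tx":-0.06,"ty":0.19,"tz":0,"yaw":0,"claw":0},
    {"tx":0,"ty":0,"tz":0,"yaw":0,"claw":0},
  ],
)

```text
time_s: 10.6
position: [0.5587, 0.3175, 0.0356]
tool_rot: [[0.956, 0.294, 0.001], [0.294, -0.956, -0.003], [0.0, 0.004, -1.0]]
ft_force: [2.9, -11.9, 2.0]
grip_width: 0.0
gripper_force: 6.0
```

Request:
servo_tool(
  steps=[
    {"tx":-0.06,"ty":0.19,"tz":0,"yaw":0,"claw":0},
    {"tx":0,"ty":0,"tz":0,"yaw":0,"claw":0},
  ],
)

```text
time_s: 10.8
position: [0.5587, 0.3178, 0.0357]
tool_rot: [[0.956, 0.293, 0.002], [0.293, -0.956, -0.006], [-0.0, 0.006, -1.0]]
ft_force: [3.7, -19.0, 3.0]
grip_width: 0.0002
gripper_force: 10.1
```

Request:
servo_tool(
  steps=[
    {"tx":0.15,"ty":-0.48,"tz":0,"yaw":0,"claw":0},
    {"tx":0.29,"ty":-0.96,"tz":0,"yaw":0,"claw":0},
    {"tx":0,"ty":0,"tz":4,"yaw":0,"claw":6},
    {"tx":0,"ty":0,"tz":4,"yaw":0,"claw":6},
    {"tx":0,"ty":0,"tz":0,"yaw":0,"claw":6},
  ],
)

```text
time_s: 11.3
position: [0.5639, 0.3075, 0.121]
tool_rot: [[0.956, 0.294, 0.01], [0.294, -0.956, 0.004], [0.01, -0.001, -1.0]]
ft_force: [0.4, 1.1, -0.4]
grip_width: 0.0432
gripper_force: 0.0
```

```bash
python3 w.py c4; python3 - <<'E'
from h import *
m=env.camera_model("scene"); p,d=env.get_image("scene"); C=cloud(m,d); hsv=cv2.cvtColor(p,cv2.COLOR_RGB2HSV)
a=np.radians(17);R=np.array([[np.cos(a),np.sin(a)],[-np.sin(a),np.cos(a)]]);q=C[...,:2]@R.T
b=(hsv[...,0]>5)&(hsv[...,0]<25)&(hsv[...,1]>70)&(C[...,2]>.033)&(C[...,2]<.06)&(q[...,0]>.55)&(q[...,0]<.69)&(q[...,1]<.3)&(q[...,1]>0)
print(b.sum(),np.percentile(q[b],[1,10,50,90,99],axis=0).round(3).tolist())
o=env.observe(); print(o["position"],o["grip_width"],o["ft_force"], R@o["position"][:2])
E
```

```text
659 [[0.575, 0.156], [0.576, 0.159], [0.595, 0.224], [0.671, 0.28], [0.673, 0.283]]
[0.56126867 0.30665617 0.11472507] 0.059844283784575236 [0.20295986 0.14767146 0.10902589] [0.62640149 0.12915767]
```

View pics/c4.png

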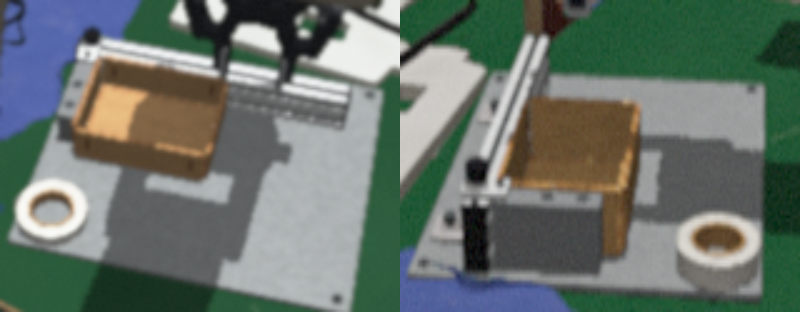

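All four walls are up and the tray is square in the corner. Now I'll put both fingers inside.

Request:
servo_tool(
  steps=[
    {"tx":-0.3,"ty":3,"tz":0,"yaw":0,"claw":6},
    {"tx":-0.3,"ty":3,"tz":0,"yaw":0,"claw":6},
    {"tx":-0.4,"ty":3,"tz":0,"yaw":0,"claw":6},
    {"tx":0,"ty":0,"tz":0,"yaw":0,"claw":6},
    {"tx":0,"ty":0,"tz":0,"yaw":0,"claw":6},
    {"tx":0,"ty":0,"tz":-4,"yaw":0,"claw":6},
    {"tx":0,"ty":0,"tz":-3,"yaw":0,"claw":6},
    {"tx":0,"ty":0,"tz":-1,"yaw":0,"claw":6},
    {"tx":0,"ty":0,"tz":0,"yaw":0,"claw":6},
    {"tx":0,"ty":0,"tz":0,"yaw":0,"claw":6},
  ],
)

```text
time_s: 12.45
position: [0.5525, 0.3966, 0.0366]
tool_rot: [[0.956, 0.293, 0.002], [0.293, -0.956, 0.001], [0.002, -0.0, -1.0]]
ft_force: [0.1, 0.5, 0.6]
grip_width: 0.0599
gripper_force: 0.0
```

Request:
servo_tool(
  steps=[
    {"tx":0.48,"ty":0.146,"tz":0,"yaw":0,"claw":6},
    {"tx":0.48,"ty":0.146,"tz":0,"yaw":0,"claw":6},
    {"tx":0,"ty":0,"tz":-0.4,"yaw":0,"claw":6},
    {"tx":0,"ty":0,"tz":-0.2,"yaw":0,"claw":6},
    {"tx":0,"ty":0,"tz":0,"yaw":0,"claw":6},
  ],
)

```text
time_s: 12.95
position: [0.561, 0.3996, 0.0288]
tool_rot: [[0.956, 0.294, -0.001], [0.294, -0.956, -0.0], [-0.001, 0.0, -1.0]]
ft_force: [-0.4, 0.1, 0.8]
grip_width: 0.0602
gripper_force: 0.0
```

Request:
servo_tool(
  steps=[
    {"tx":0.19,"ty":0.058,"tz":0,"yaw":0,"claw":6},
    {"tx":0.19,"ty":0.058,"tz":0,"yaw":0,"claw":6},
    {"tx":0,"ty":0,"tz":0,"yaw":0,"claw":6},
  ],
)

```text
time_s: 13.25
position: [0.5654, 0.4009, 0.0294]
tool_rot: [[0.956, 0.294, 0.0], [0.294, -0.956, 0.0], [0.0, -0.0, -1.0]]
ft_force: [-0.0, 0.3, -0.6]
grip_width: 0.0598
gripper_force: 0.0
```

Request:
servo_tool(
  steps=[
    {"tx":0,"ty":0,"tz":-0.2,"yaw":0,"claw":6},
    {"tx":0,"ty":0,"tz":-0.2,"yaw":0,"claw":6},
    {"tx":0,"ty":0,"tz":0,"yaw":0,"claw":6},
  ],
)

```text
time_s: 13.55
position: [0.5649, 0.4007, 0.0249]
tool_rot: [[0.956, 0.294, -0.001], [0.294, -0.956, -0.0], [-0.001, 0.0, -1.0]]
ft_force: [1.0, 0.4, 0.0]
grip_width: 0.0598
gripper_force: 0.0
```

Request:
servo_tool(
  steps=[
    {"tx":0.14,"ty":0.044,"tz":0,"yaw":0,"claw":6},
    {"tx":0.14,"ty":0.044,"tz":0,"yaw":0,"claw":6},
    {"tx":0,"ty":0,"tz":0,"yaw":0,"claw":6},
  ],
)

```text
time_s: 13.85
position: [0.5669, 0.4014, 0.0253]
tool_rot: [[0.956, 0.294, -0.003], [0.294, -0.956, -0.001], [-0.003, 0.0, -1.0]]
ft_force: [-6.8, -1.8, 3.2]
grip_width: 0.0599
gripper_force: 3.1
```

Request:
servo_tool(
  steps=[
    {"tx":0,"ty":0,"tz":-0.15,"yaw":0,"claw":6},
    {"tx":0,"ty":0,"tz":-0.15,"yaw":0,"claw":6},
    {"tx":0,"ty":0,"tz":0,"yaw":0,"claw":6},
  ],
)

```text
time_s: 14.15
position: [0.5669, 0.4014, 0.0239]
tool_rot: [[0.956, 0.294, -0.002], [0.294, -0.956, -0.001], [-0.002, 0.0, -1.0]]
ft_force: [-9.2, -5.9, 13.1]
grip_width: 0.0595
gripper_force: 9.7
```

Request:
servo_tool(
  steps=[
    {"tx":0,"ty":0,"tz":-0.1,"yaw":0,"claw":6},
    {"tx":0,"ty":0,"tz":0,"yaw":0,"claw":6},
  ],
)

```text
time_s: 14.35
position: [0.5669, 0.4014, 0.0239]
tool_rot: [[0.956, 0.294, -0.002], [0.294, -0.956, -0.001], [-0.002, 0.0, -1.0]]
ft_force: [-13.4, -7.1, 20.6]
grip_width: 0.0603
gripper_force: 12.2
```

Request:
servo_tool(
  steps=[
    {"tx":0.1,"ty":0.03,"tz":0.07,"yaw":0,"claw":6},
    {"tx":0,"ty":0,"tz":0,"yaw":0,"claw":6},
    {"tx":0,"ty":0,"tz":0,"yaw":0,"claw":6},
  ],
)

```text
time_s: 14.65
position: [0.5669, 0.4015, 0.0239]
tool_rot: [[0.956, 0.294, -0.004], [0.294, -0.956, -0.002], [-0.005, 0.001, -1.0]]
ft_force: [-15.7, -7.5, 18.4]
grip_width: 0.0599
gripper_force: 14.7
```

```bash
python3 w.py c5; python3 -c "
from h import *
for i in range(3):
    env.get_image('wrist'); print(env.observe()['ft_force'].round(1),env.observe()['position'].round(4))"
```

```text
[-15.7  -7.5  18.1] [0.5669 0.4015 0.024 ]
[-15.8  -7.7  17.6] [0.5669 0.4015 0.024 ]
[-15.7  -8.3  18.3] [0.5669 0.4015 0.0239]
```

View pics/c5.png

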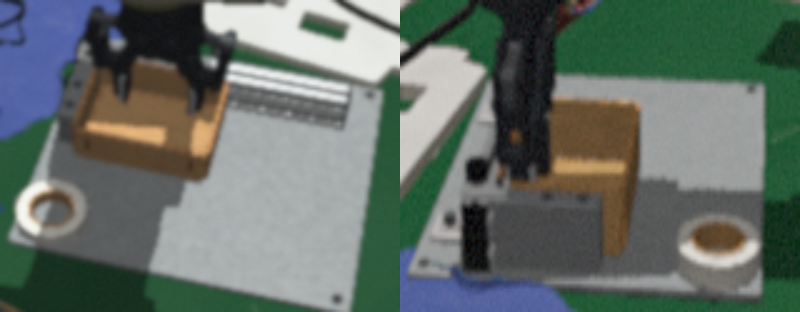

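The fingers are inside, and the tray is tight in the corner with a steady push of about 17 N towards the fence and 18 N down. Handing in.

```bash
python3 -c "
from rig import env
print(env.close_job())"
```

```text
the job is handed in; nothing more can be done
None
```

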